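Count three bolts into a narrow-necked bottle on the counting scale

ROBOT

A 7-joint arm with a two-finger parallel gripper is mounted at the origin on a cart in front of the work surface, level with it; the furniture and walls round the work are solid. World frame = base frame: x ahead of the robot, y to its left, z up, the work surface at z = 0. Lengths are in m, angles in degrees, forces in N, time in s.
With the tool pointing down it reaches from about 0.35 to 0.775 m from the base axis. Payload 3.1 kg.
Tool frame: the origin (TCP) lies on the centre line of the jaws, within the pads' length; the fingertips stand 17 mm ahead of it and the grasp point (between the pads) lies 2 mm behind it (robot.tip_reach is the distance from the TCP to the fingertips, in m); z points along the fingers, y is the line along which they close (so a half turn about z gives the same grasp; the last joint's range is limited). The gripper opens to 85 mm and grips with 20 to 120 N. Pads are 22 mm wide; open, the fingers measure 114 mm over their backs; the gripper's body (76 mm by 85 mm) begins 54 mm behind the grasp point. The pads swing forward as they close: fully open they stand 13 mm farther back than shut.
Start: joints at [-77.16, 17.813, 0.802, 86.603, -0.252, 75.585, -1.558], TCP at [0.144, 0.531, 0.248] pointing down, gripper open.
Joint ranges: [-154.91, 154.91], [-16.99, 109.72], [-72.82, 74.43], [7.12, 147.25], [-82.49, 262.49], [11.32, 116.49], [-174.64, 174.64]. Speed limits (degrees/s): [159.86, 159.86, 180, 180, 180, 180, 180].

INTERFACE

Orientations are given as [roll, pitch, yaw] about the fixed x, y, z axes, in that order (R = Rz(yaw) Ry(pitch) Rx(roll)).
In Python, from station import robot, fingers, vision, workorder, recognise gives the robot as it stands. Calls block until the motion is done:
- robot.move_to(position, orientation): joint-space move of the TCP to a pose.
- robot.line_to(position, orientation=None, velocity=0.15, f_stop=None): straight line of the TCP; orientation=None keeps the orientation; velocity is the mean speed in m/s. With f_stop (N) it stops when the force on the tool has changed by that much, and returns True; else False.
- robot.move_j(angles): joint-space move.
- fingers.gripper_to(opening, force=None): opening from 0.0 (shut) to 1.0 (fully open); force is the grip in N (None keeps the last); returns when the fingers have stopped.
- robot.pause(seconds).
- robot.inverse_kinematics(position, orientation): joint angles nearest the present ones, or None.
- vision.grab_frame(name): name is "scene" or "top" or "wrist"; returns the picture (480x640x3 uint8, red, green, blue); there is no depth.
- vision.calibration(name): a dict with "mtx" (3x3 intrinsics, pixels), "k1" (the pictures are not rectified: a ray, as slopes to the right and down, at radius r is drawn at 1 + k1 r^2 times it, then the intrinsics apply), "extrinsics" (4x4, takes a point from world to camera coordinates); the wrist camera has in their place "T_tool_cam" (4x4, takes a point from camera to tool coordinates, whose origin is the TCP and whose axes are the flange's). Camera axes: x right, y up, looking along -z (the intrinsics and any distortion apply to the point x, -y, -z); pixel columns grow to the right and rows downward; lengths in m; the calibration is good to about 2 mm. A picture is of the moment at which its call begins: read the wrist's pose just before it. calibration takes no time and is no camera call.
A pose or a line that the arm cannot do raises robot.PlanningError and nothing moves.
- workorder.close_job(): hands the job in; it is judged then, once.
Trained networks look in the newest picture that a camera, given by its name, has taken for a name from the list of things; names that differ only in an ending like _2 or _b are one class to them, and where a whole thing is asked for, a point or a joint stands for the part that bears it (a point fixed in the world has none). Each returns a list of dicts, best first, with "p" (0 to 1); they miss things now and then, are a little off and sometimes report something else, mostly with a low value. They report only what shows in the picture. A call takes as long as a camera call. They do not tell look-alikes from the thing itself.
- recognise(label, camera): "rect" ([centre column, centre row, width, height] in pixels, round what is visible of it).
Readings, each from a call of its own:
- robot.current_time_s(): time.
- robot.current_joint_positions(): joint angles.
- robot.current_dq(): joint speeds.
- robot.current_joint_torque(): joint torques, N m.
- robot.current_tool_pos(): TCP position.
- robot.current_eef_rot(): TCP orientation.
- robot.current_contact_force(): force on the tool from outside, world axes, zero at the start.
- robot.current_torque(): the same for the moment, N m.
- robot.current_finger_gap(): opening from 0.0 (shut) to 1.0 (fully open).
- robot.current_gripper_force(): force on a finger pad.
Only numpy, scipy, OpenCV 4.12 (cv2) and the standard library are available. Lean on these libraries where they do the work, as an engineer would, in place of code of your own. Each camera call takes 0.05 s, during which the arm holds its last target. There are 200 camera calls.

TASK

Count the three bright zinc bolts into the storage bottle on the counting scale: press the blue tare key while the bottle is still empty, feed the bolts one at a time through the bottle's neck, and when all three lie inside press the green key to enter the count. Press each of these two keys fully, do not press the red off key or use a key out of turn, leave the black bolt standing where it is, and keep the bottle upright on the pan.

Things in the scene. Friction and masses are not known exactly. Their poses are not given: they have to be found in the camera images.
- scale: Grey parts-counting scale, fixed, 184 (x) by 146 mm (y). Origin: centre of its underside; x points from its key panel (front) to its back, y left, z up. Aluminium pan: top 54 mm up, 114 by 140 mm with a 2.5 mm lip, centred 34 mm behind the origin. In front of it a panel, sloping 0.2 rad up to the back, with a blank display above a row of three keys 44 mm apart.
- bottle: Milky translucent narrow-necked plastic bottle, loose, 0.25 kg, open, upright on the pan, 140 mm tall. Body 86 mm across up to 88 mm; neck from 110 mm up, 43 mm outside (collar 49), straight bore 36 mm across; floor 5 mm thick with an pointed 16 mm high push-up in its middle. Origin: centre of its underside; z up its axis.
- bottle_mouth (a point): Centre of the bottle's open mouth, level with its rim, 140 mm above its underside.
- key_blue_top (a point): Centre of the top of the blue key (tare: sets the scale to zero with the empty bottle on it), middle of the row; cap 22 by 26 mm. Standing 7 mm proud of the panel, it moves 4 mm into it.
- key_red_top (a point): Centre of the top of the red key (switches the scale off), left end of the row; same size.
- key_green_top (a point): Centre of the top of the green key (enters the count), right end of the row; same size.
- key_blue (a joint): Travel of the blue key of the scale, in m: 0 = up, 0.004 = fully down; it springs back. It starts to give at 1 N and bottoms at 4 N; it registers once it is more than 0.0025 down for 0.1 s.
- key_red (a joint): Travel of the red key of the scale, in m: 0 = up, 0.004 = fully down; it springs back. It starts to give at 1 N and bottoms at 4 N; it registers once it is more than 0.0025 down for 0.1 s.
- key_green (a joint): Travel of the green key of the scale, in m: 0 = up, 0.004 = fully down; it springs back. It starts to give at 1 N and bottoms at 4 N; it registers once it is more than 0.0025 down for 0.1 s.
- bolt_a: Bright zinc hex-head bolt standing on its head, shank straight up, 58 mm tall: head 10 mm high and 28 mm across its corners, threaded shank 16 mm across and 48 mm long, about 0.11 kg. Origin: centre of the head's flat face, on the board; z along the shank.
- bolt_a_mid (a point): Middle of that bolt's length, on its axis, 29 mm from the head's flat face.
- bolt_b: Bright zinc hex-head bolt standing on its head, shank straight up, 58 mm tall: head 10 mm high and 28 mm across its corners, threaded shank 16 mm across and 48 mm long, about 0.11 kg. Origin: centre of the head's flat face, on the board; z along the shank.
- bolt_b_mid (a point): Middle of that bolt's length, on its axis, 29 mm from the head's flat face.
- bolt_c: Bright zinc hex-head bolt standing on its head, shank straight up, 58 mm tall: head 10 mm high and 28 mm across its corners, threaded shank 16 mm across and 48 mm long, about 0.11 kg. Origin: centre of the head's flat face, on the board; z along the shank.
- bolt_c_mid (a point): Middle of that bolt's length, on its axis, 29 mm from the head's flat face.
- board: Pale wooden offcut, fixed on the bench, 150 (x) by 132 (y) by 32 mm thick, on which the four bolts stand, 58 mm or more apart. Origin: centre of its underside.
- bolt_black: Black hex-head bolt standing on its head, shank straight up, 58 mm tall: head 10 mm high and 28 mm across its corners, threaded shank 16 mm across and 48 mm long, about 0.11 kg. A different grade, not for this bottle. Origin: centre of the head's flat face.
Things that resemble listed ones, but are neither listed nor needed, are in the scene too. What is shaped like the bolt_a but brown or orange is not meant.

How it is judged (in metres and radians):
On the way, in this order (a step that is already met when the one before it is completed fails the run):
1. the blue tare key is pressed while the bottle is empty (value of joint key_blue above 0.0025 m and not ((horizontal distance between bolt_a_mid and bottle below 0.042 m and z of bolt_a_mid in the frame of bottle between 0 and 0.085 m) or (horizontal distance between bolt_b_mid and bottle below 0.042 m and z of bolt_b_mid in the frame of bottle between 0 and 0.085 m) or (horizontal distance between bolt_c_mid and bottle below 0.042 m and z of bolt_c_mid in the frame of bottle between 0 and 0.085 m)) and angle between bottle's own z axis and vertical below 0.08 rad and z of bottle in the frame of scale between 0.05 and 0.06 m), for 0.1 s.
2. a first zinc bolt lies inside the bottle (((horizontal distance between bolt_a_mid and bottle below 0.042 m and z of bolt_a_mid in the frame of bottle between 0 and 0.085 m) or (horizontal distance between bolt_b_mid and bottle below 0.042 m and z of bolt_b_mid in the frame of bottle between 0 and 0.085 m) or (horizontal distance between bolt_c_mid and bottle below 0.042 m and z of bolt_c_mid in the frame of bottle between 0 and 0.085 m))), for 0.2 s.
3. a second zinc bolt lies inside the bottle ((((horizontal distance between bolt_a_mid and bottle below 0.042 m and z of bolt_a_mid in the frame of bottle between 0 and 0.085 m) and (horizontal distance between bolt_b_mid and bottle below 0.042 m and z of bolt_b_mid in the frame of bottle between 0 and 0.085 m)) or ((horizontal distance between bolt_a_mid and bottle below 0.042 m and z of bolt_a_mid in the frame of bottle between 0 and 0.085 m) and (horizontal distance between bolt_c_mid and bottle below 0.042 m and z of bolt_c_mid in the frame of bottle between 0 and 0.085 m)) or ((horizontal distance between bolt_b_mid and bottle below 0.042 m and z of bolt_b_mid in the frame of bottle between 0 and 0.085 m) and (horizontal distance between bolt_c_mid and bottle below 0.042 m and z of bolt_c_mid in the frame of bottle between 0 and 0.085 m)))), for 0.2 s.
4. the third zinc bolt lies inside the bottle (horizontal distance between each of bolt_a_mid, bolt_b_mid, bolt_c_mid and bottle below 0.042 m and z of bolt_a_mid in the frame of bottle between 0 and 0.085 m and z of bolt_b_mid in the frame of bottle between 0 and 0.085 m and z of bolt_c_mid in the frame of bottle between 0 and 0.085 m), for 0.2 s.
5. the green key is pressed with all three bolts inside (all of step 4 and value of joint key_green above 0.0025 m and angle between bottle's own z axis and vertical below 0.08 rad and z of bottle in the frame of scale between 0.05 and 0.06 m), for 0.1 s.
At the end, for the whole second after the job is handed in: All three zinc bolts lie at rest inside the body of the bottle (middle of each less than 85 mm above the bottle's underside), the bottle stands upright (within 0.08 rad) on the weighing pan, all three keys are up again, and the black bolt still stands within 20 mm of where it was (all of step 4 and angle between bottle's own z axis and vertical below 0.08 rad and z of bottle in the frame of scale between 0.05 and 0.06 m and value of joint each of key_blue, key_red, key_green below 0.001 m and linear speed of bottle below 0.02 m/s and angle between bolt_black's own z axis and vertical below 0.1 rad and distance of bolt_black from where it was at the start of the episode below 0.02 m and linear speed of each of bolt_a, bolt_b, bolt_c below 0.03 m/s); the robot touches nothing.
It fails at once if the red off key is pressed (value of joint key_red above 0.0025 m).
It fails at once if the blue tare key is pressed once a bolt is in the bottle (value of joint key_blue above 0.0025 m and ((horizontal distance between bolt_a_mid and bottle below 0.042 m and z of bolt_a_mid in the frame of bottle between 0 and 0.085 m) or (horizontal distance between bolt_b_mid and bottle below 0.042 m and z of bolt_b_mid in the frame of bottle between 0 and 0.085 m) or (horizontal distance between bolt_c_mid and bottle below 0.042 m and z of bolt_c_mid in the frame of bottle between 0 and 0.085 m))).
It fails at once if the green key is pressed before all three bolts are in the bottle (value of joint key_green above 0.0025 m and not ((horizontal distance between bolt_a_mid and bottle below 0.042 m and z of bolt_a_mid in the frame of bottle between 0 and 0.085 m) and (horizontal distance between bolt_b_mid and bottle below 0.042 m and z of bolt_b_mid in the frame of bottle between 0 and 0.085 m) and (horizontal distance between bolt_c_mid and bottle below 0.042 m and z of bolt_c_mid in the frame of bottle between 0 and 0.085 m))).
It fails at once if the bottle is tipped (angle between bottle's own z axis and vertical above 0.3 rad).
It fails at once if the black bolt is moved or knocked over (distance of bolt_black from where it was at the start of the episode above 0.02 m or angle between bolt_black's own z axis and vertical above 0.3 rad).
It also fails if it takes over 70 s, if anything falls off the work surface, if the arm or the gripper's body presses on something with over 40 N, if the wrist force passes 120 N, or if a joint passes its speed limit or range.

## Working session

There is one attempt and no reset: what is moved stays moved. The work goes in short steps, each a Python script; the robot and the scene stay as the last script left them, time stands still between calls to the robot, and variables do not carry over. Pictures are saved under pics/ and viewed, at most 10 in all, crops included, and the job is handed in when it is done.

```bash
mkdir -p pics; ls; cat > h.py <<'E'
import numpy as np, cv2
from station import robot, fingers, vision, workorder, recognise
from scipy.spatial.transform import Rotation as R
def grab(n,f=None):
    p=np.array(robot.current_tool_pos()); o=robot.current_eef_rot()
    im=vision.grab_frame(n)
    if f: cv2.imwrite('pics/'+f,im[:,:,::-1])
    return im,(p,o)
def cam(n,pose=None):
    c=vision.calibration(n); K=np.array(c['mtx'])
    if 'extrinsics' in c: T=np.linalg.inv(np.array(c['extrinsics']))
    else:
        W=np.eye(4); W[:3,:3]=R.from_euler('xyz',pose[1],degrees=True).as_matrix(); W[:3,3]=pose[0]
        T=W@np.array(c['T_tool_cam'])
    return K,c['k1'],T
def ray(n,uv,pose=None):
    K,k,T=cam(n,pose)
    d=np.linalg.solve(K,[uv[0],uv[1],1.])[:2]; s=d.copy()
    for _ in range(20): s=d/(1+k*(s@s))
    return T[:3,3],T[:3,:3]@np.array([s[0],-s[1],-1])
def onz(n,uv,z,pose=None):
    o,d=ray(n,uv,pose); return o+d*(z-o[2])/d[2]
def proj(n,P,pose=None):
    K,k,T=cam(n,pose); q=np.linalg.inv(T)@np.append(P,1); s=np.array([q[0],-q[1]])/-q[2]
    s=s*(1+k*(s@s)); return (K@np.append(s,1))[:2]
E
python3 - <<'E'
from h import *
ims=[]
for n in('scene','top'):
    im,_=grab(n,n+'0.png')
    print(n,cam(n)[2][:3,3].round(3))
    for l in('scale','bottle','bottle_mouth','key_blue_top','key_red_top','key_green_top','bolt_a','bolt_black','board'):
        print(l,[(np.round(r['rect']).astype(int).tolist(),round(r['p'],2)) for r in recognise(l,n)])
E
```

```text
pics
scene [-0.09  -0.658  0.76 ]
scale [([324, 236, 96, 83], 0.91)]
bottle [([329, 187, 44, 70], 0.75), ([388, 256, 13, 23], 0.52), ([366, 276, 17, 30], 0.47), ([398, 301, 16, 26], 0.28)]
bottle_mouth []
key_blue_top [([311, 251, 10, 15], 0.62), ([389, 255, 14, 26], 0.43)]
key_red_top [([292, 240, 15, 12], 0.69), ([365, 275, 12, 29], 0.5)]
key_green_top []
bolt_a [([364, 275, 15, 28], 0.84), ([388, 254, 17, 24], 0.73), ([412, 278, 17, 25], 0.65), ([351, 377, 15, 25], 0.58), ([294, 294, 13, 24], 0.49)]
bolt_black [([400, 302, 14, 29], 0.73), ([388, 254, 11, 27], 0.47)]
board [([391, 291, 105, 81], 0.75), ([292, 243, 17, 11], 0.72), ([388, 255, 16, 24], 0.3)]
top [ 0.308 -0.351  1.186]
scale [([296, 192, 79, 94], 0.62), ([404, 238, 14, 12], 0.45)]
bottle [([286, 169, 46, 56], 0.95)]
bottle_mouth []
key_blue_top [([301, 227, 10, 11], 0.65)]
key_red_top []
key_green_top [([323, 222, 15, 12], 0.54)]
bolt_a [([369, 234, 8, 15], 0.7), ([403, 205, 9, 11], 0.64), ([321, 275, 13, 12], 0.61), ([407, 316, 8, 8], 0.4)]
bolt_black [([404, 238, 10, 9], 0.53)]
board [([386, 215, 66, 76], 0.96), ([323, 223, 15, 8], 0.37)]
```

```bash
python3 - <<'E'
import cv2,numpy as np
a=cv2.imread('pics/scene0.png')[140:400,240:460]; b=cv2.imread('pics/top0.png')[120:340,240:460]
a=cv2.resize(a,None,fx=2.2,fy=2.2,interpolation=3);b=cv2.resize(b,None,fx=2.2*260/220*0+1.43*1.0,fy=1.43)
b=cv2.resize(cv2.imread('pics/top0.png')[130:330,250:440],None,fx=1.65,fy=1.65)
c=np.zeros((600,800,3),np.uint8); c[:572,:484]=a; c[:b.shape[0],486:486+b.shape[1]]=b
cv2.imwrite('pics/c0.png',c)
E
python3 - <<'E'
from h import *
# board-top bolts: shank tip at z=.09
for uv in [(369,234),(403,205),(404,238),(407,316),(321,275)]: print(uv,onz('top',uv,.065).round(3))
for l,uv,z in [('bottle',(286,169),.1),('blue',(301,227),.04),('green',(323,222),.04),('board',(386,215),.032),('scale',(296,192),.03)]: print(l,onz('top',uv,z).round(3))
for uv in [(364,275),(388,254),(412,278),(351,377),(294,294),(400,302)]: print(uv,onz('scene',uv,.061).round(3))
for l,uv,z in [('bottle',(329,187),.13),('blue',(311,251),.04),('red',(292,240),.04)]: print(l,onz('scene',uv,z).round(3))
E
```

```text
(369, 234) [ 0.406 -0.401  0.065]
(403, 205) [ 0.465 -0.469  0.065]
(404, 238) [ 0.398 -0.472  0.065]
(407, 316) [ 0.242 -0.478  0.065]
(321, 275) [ 0.322 -0.306  0.065]
bottle [ 0.53  -0.235  0.1  ]
blue [ 0.421 -0.262  0.04 ]
green [ 0.432 -0.307  0.04 ]
board [ 0.449 -0.438  0.032]
scale [ 0.496 -0.25   0.03 ]
(364, 275) [ 0.417 -0.397  0.061]
(388, 254) [ 0.489 -0.407  0.061]
(412, 278) [ 0.463 -0.474  0.061]
(351, 377) [ 0.228 -0.49   0.061]
(294, 294) [ 0.307 -0.316  0.061]
(400, 302) [ 0.402 -0.482  0.061]
bottle [ 0.519 -0.245  0.13 ]
blue [ 0.424 -0.269  0.04 ]
red [ 0.426 -0.219  0.04 ]
```

View pics/c0.png

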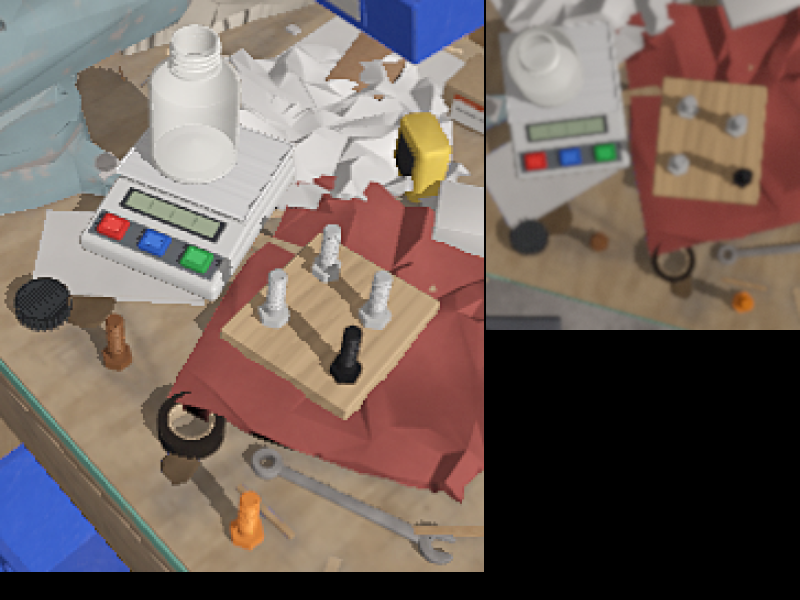

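The zinc bolts are at scene pixels (364,275), (388,254) and (412,278). The black one is at (400,302). The brown bolt (294,294) and the orange one (351,377) stand off the board, so they are not meant. Next is a closer look with the wrist camera.

```bash
python3 - <<'E'
from h import *
print(robot.current_tool_pos(),robot.current_eef_rot()); print(np.array(vision.calibration('wrist')['T_tool_cam']).round(3).tolist())
fingers.gripper_to(0.0)
for i,(p,y) in enumerate([((.40,-.36,.42),0),((.37,-.27,.36),0)]):
    for yy in (0,180,90,-90):
        if robot.inverse_kinematics(p,[180,0,yy]) is not None: print('ok',yy)
    robot.move_to(p,[180,0,y])
    im,ps=grab('wrist',f'w{i}.png'); print(ps, robot.current_joint_positions())
    for l in('bottle','key_blue_top','key_red_top','key_green_top','bolt_a','bolt_black','board'):
        print(l,[(np.round(r['rect']).astype(int).tolist(),round(r['p'],2)) for r in recognise(l,'wrist')])
a=np.hstack([cv2.resize(cv2.imread(f'pics/w{i}.png'),(400,300)) for i in(0,1)]);cv2.imwrite('pics/w01.png',a)
E
```

```text
[0.14446272 0.53072586 0.24834034] [1.79993889e+02 2.70886981e-03 1.64775228e+02]
[[0.001, 0.963, 0.269, 0.067], [1.0, -0.001, 0.0, 0.001], [0.001, 0.269, -0.963, -0.125], [0.0, 0.0, 0.0, 1.0]]
ok 0
ok 180
ok 90
ok -90
(array([ 0.40086522, -0.35914476,  0.41968959]), array([-1.79963652e+02,  1.30896185e-02,  1.24442130e-01])) [  3.7054692   19.99352952  54.94392617  67.74445254 -16.52039362
 100.06070888 -35.89258481]
bottle [([200, 63, 105, 104], 0.95)]
key_blue_top [([250, 164, 20, 23], 0.85), ([354, 173, 21, 22], 0.44), ([419, 186, 26, 19], 0.36)]
key_red_top [([214, 169, 23, 16], 0.57)]
key_green_top [([239, 98, 136, 176], 0.42)]
bolt_a [([410, 292, 22, 31], 0.96), ([354, 174, 22, 23], 0.9), ([279, 242, 22, 28], 0.71), ([368, 114, 28, 19], 0.62), ([416, 130, 30, 25], 0.6), ([387, 141, 118, 129], 0.33)]
bolt_black [([421, 185, 22, 20], 0.89)]
board [([388, 143, 123, 128], 0.67)]
ok 0
ok 180
ok 90
ok -90
(array([ 0.37010079, -0.26941401,  0.36007029]), array([-1.79964030e+02, -5.41579810e-02,  1.05182063e-01])) [-16.98481431   5.92547572  57.00131575  88.40227638  -4.98329586
  88.25285688 -49.98951956]
bottle [([280, 41, 112, 80], 0.63)]
key_blue_top []
key_red_top [([279, 146, 28, 25], 0.59)]
key_green_top [([356, 135, 22, 23], 0.77)]
bolt_a [([347, 230, 20, 29], 0.81), ([492, 289, 37, 30], 0.67), ([463, 80, 45, 26], 0.64)]
bolt_black [([519, 164, 43, 23], 0.96)]
board [([477, 116, 150, 147], 0.82)]
```

View pics/w01.png

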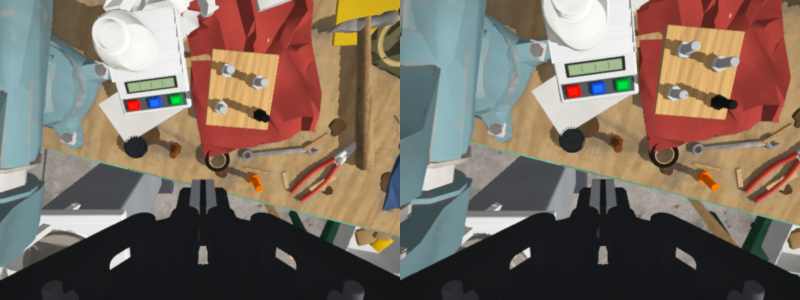

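The wrist view agrees with the scene. Keys red, blue, green run left to right around (280–356, 140) in the second frame, with the three zinc bolts and the black one (lower right) on the board. I'll unwind the elbow and take centred close views.

```bash
python3 - <<'E'
from h import *
robot.move_j([36,5,0,85,0,88,-40]); print(robot.current_tool_pos(),robot.current_eef_rot())
for i,p in enumerate([(.38,-.24,.34),(.28,-.265,.25),(.30,-.437,.27)]):
    robot.move_to(p,[180,0,0])
    im,ps=grab('wrist',f'v{i}.png'); print(ps, np.round(robot.current_joint_positions()))
    np.save(f'v{i}.npy',np.concatenate(ps))
    hsv=cv2.cvtColor(im,cv2.COLOR_RGB2HSV)
    if i==1:
        for n,lo,hi in(('red',0,6),('green',50,75),('blue',105,125)):
            m=cv2.inRange(hsv,(lo,150,70),(hi,255,255))
            N,_,st,ce=cv2.connectedComponentsWithStats(m)
            for j in range(1,N):
                if st[j,4]>150: print(n,ce[j].round(1),st[j].tolist(),onz('wrist',ce[j],.045,ps).round(4))
    for l in(['bottle','bottle_mouth'],['key_blue_top'],['bolt_a','bolt_black','board'])[i]:
        print(l,[(np.round(r['rect'],1).tolist(),round(r['p'],2)) for r in recognise(l,'wrist')])
a=np.zeros((600,800,3),np.uint8)
for i in range(3): a[i//2*300:i//2*300+300,i%2*400:i%2*400+400]=cv2.resize(cv2.imread(f'pics/v{i}.png'),(400,300))
cv2.imwrite('pics/v.png',a)
E
```

```text
[ 0.37103898 -0.2911087   0.37319564] [178.49351732  -1.26875468  13.95145139]
(array([ 0.38019655, -0.23930724,  0.33951005]), array([1.79999283e+02, 6.95386751e-02, 1.64498365e-01])) [ 32.   4.  -2.  91.   0.  85. -60.]
bottle [([317.8, 46.0, 115.7, 90.9], 0.84)]
bottle_mouth [([321.0, 46.4, 116.6, 92.7], 0.85), ([302.7, 155.6, 24.0, 23.2], 0.38)]
(array([ 0.28047716, -0.26570784,  0.25075186]), array([ 1.79944053e+02, -1.18774898e-01, -8.57913640e-02])) [ 38.  -2.   2. 109.   0.  73. -49.]
red [505.5 108.6] [409, 0, 231, 182, 17202] [ 0.3668 -0.4106  0.045 ]
red [631.9  19. ] [621, 0, 19, 38, 490] [ 0.4297 -0.4965  0.045 ]
red [261.3  32.9] [243, 16, 37, 35, 1038] [ 0.4217 -0.2181  0.045 ]
green [373.   16.5] [356, 0, 35, 35, 1077] [ 0.4328 -0.3027  0.045 ]
blue [316.8  24.8] [299, 8, 36, 35, 1073] [ 0.4273 -0.2604  0.045 ]
key_blue_top [([319.1, 24.9, 34.1, 38.4], 0.74)]
(array([ 0.30122084, -0.43621303,  0.26989748]), array([-1.79929438e+02, -2.35385540e-02,  9.75903970e-02])) [ 45.  15.  11.  88.  -3.  78. -34.]
bolt_a [([365.7, 12.7, 32.8, 25.4], 0.68), ([369.1, 259.1, 30.9, 41.0], 0.68), ([174.7, 182.8, 45.6, 29.5], 0.68), ([275.6, 68.0, 33.9, 41.6], 0.62)]
bolt_black [([373.9, 88.2, 31.2, 35.3], 0.59)]
board [([326.6, 67.1, 166.8, 128.1], 0.85)]
```

View pics/v.png

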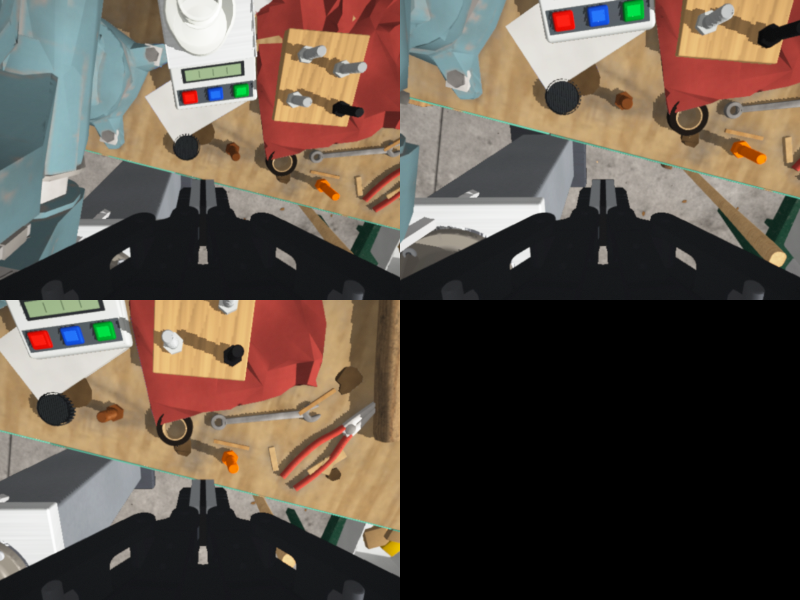

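Seen here: the wrist camera looks inward towards the fingers, so things sit mid-image when the TCP is straight above them. I'll re-measure from above and triangulate the keys from all the views.

```bash
python3 - <<'E'
from h import *
cols=dict(red=(0,6),green=(50,75),blue=(105,125))
def keyblobs(im):
    hsv=cv2.cvtColor(im,cv2.COLOR_RGB2HSV); out={}
    for n,(lo,hi) in cols.items():
        m=cv2.inRange(hsv,(lo,150,70),(hi,255,255)); N,_,st,ce=cv2.connectedComponentsWithStats(m)
        out[n]=[ce[j] for j in range(1,N) if st[j,4]>40]
    return out
guess=dict(red=(.4217,-.2181,.04),blue=(.4273,-.2604,.04),green=(.4328,-.3027,.04))
obs={k:[] for k in guess}
def add(n,im,ps):
    b=keyblobs(im)
    for k,g in guess.items():
        q=proj(n,np.array(g),ps)
        c=[x for x in b[k] if np.linalg.norm(x-q)<14]
        if c: 
            c=min(c,key=lambda x:np.linalg.norm(x-q)); obs[k].append(ray(n,c,ps))
for i in range(3):
    if i==1: continue # cut by the frame
    a=np.load(f'v{i}.npy'); add('wrist',cv2.imread(f'pics/v{i}.png')[:,:,::-1].copy(),(a[:3],a[3:]))
for n in('scene','top'): add(n,cv2.imread(f'pics/{n}0.png')[:,:,::-1].copy(),None)
for i,p in enumerate([(.45,-.437,.32),(.44,-.26,.30),(.52,-.24,.37)],3):
    robot.move_to(p,[180,0,0]); robot.pause(.2)
    im,ps=grab('wrist',f'v{i}.png'); np.save(f'v{i}.npy',np.concatenate(ps)); add('wrist',im,ps)
    print(np.round(robot.current_joint_positions()))
    for l in(['bolt_a','bolt_black','board'],['key_blue_top'],['bottle','bottle_mouth'])[i-3]:
        for r in recognise(l,'wrist'):
            print(l,np.round(r['rect'],1).tolist(),round(r['p'],2),onz('wrist',r['rect'][:2],{'bolt_a':.061,'bolt_black':.061,'bottle_mouth':.194,'bottle':.194}.get(l,.04),ps).round(4))
for k,o in obs.items():
    A=np.zeros((3,3));b=np.zeros(3);M=[]
    for c,d in o:
        d=d/np.linalg.norm(d);P=np.eye(3)-np.outer(d,d);A+=P;b+=P@c;M.append((P,c))
    x=np.linalg.solve(A,b);print(k,x.round(4),[round(1e3*np.linalg.norm(P@(x-c)),1) for P,c in M])
a=np.zeros((600,800,3),np.uint8)
for i in range(3): a[i//2*300:i//2*300+300,i%2*400:i%2*400+400]=cv2.resize(cv2.imread(f'pics/v{i+3}.png'),(400,300))
a[300:,400:]=cv2.resize(grab('scene','s1.png')[0][:,:,::-1],(400,300))
cv2.imwrite('pics/vb.png',a)
E
```

```text
[ 38.  26.   8.  65.  -4.  89. -45.]
bolt_a [297.1, 159.8, 26.1, 24.7] 0.96 [ 0.4904 -0.4118  0.061 ]
bolt_a [203.2, 304.2, 31.9, 34.1] 0.77 [ 0.3399 -0.3089  0.061 ]
bolt_a [283.9, 231.2, 26.7, 31.1] 0.75 [ 0.4197 -0.397   0.061 ]
bolt_a [357.4, 179.7, 26.4, 25.4] 0.56 [ 0.4713 -0.4701  0.061 ]
bolt_a [145.4, 138.0, 178.3, 204.3] 0.39 [ 0.5107 -0.2691  0.061 ]
bolt_a [76.8, 110.6, 153.6, 125.8] 0.38 [ 0.535  -0.2094  0.061 ]
bolt_black [360.7, 244.3, 21.0, 33.8] 0.8 [ 0.4057 -0.4748  0.061 ]
board [327.4, 191.7, 136.7, 149.2] 0.56 [ 0.4565 -0.4411  0.04  ]
board [119.6, 222.8, 28.5, 18.3] 0.39 [ 0.4239 -0.222   0.04  ]
[ 24.  12.   5.  87.  -1.  81. -60.]
key_blue_top [324.4, 213.0, 24.5, 25.0] 0.72 [ 0.4301 -0.2623  0.04  ]
[ 21.  19.   4.  68.  -1.  93. -66.]
bottle [316.9, 193.4, 92.9, 99.0] 0.77 [ 0.5411 -0.2351  0.194 ]
red [ 0.4234 -0.2166  0.0331] [np.float64(0.4), np.float64(0.9), np.float64(1.0), np.float64(2.6), np.float64(0.5), np.float64(0.4), np.float64(0.3)]
blue [ 0.4293 -0.2605  0.0331] [np.float64(0.4), np.float64(0.9), np.float64(0.9), np.float64(2.5), np.float64(0.5), np.float64(0.4), np.float64(0.4)]
green [ 0.435  -0.3042  0.0331] [np.float64(0.6), np.float64(1.0), np.float64(0.8), np.float64(2.4), np.float64(0.6), np.float64(0.4), np.float64(0.6)]
```

View pics/vb.png

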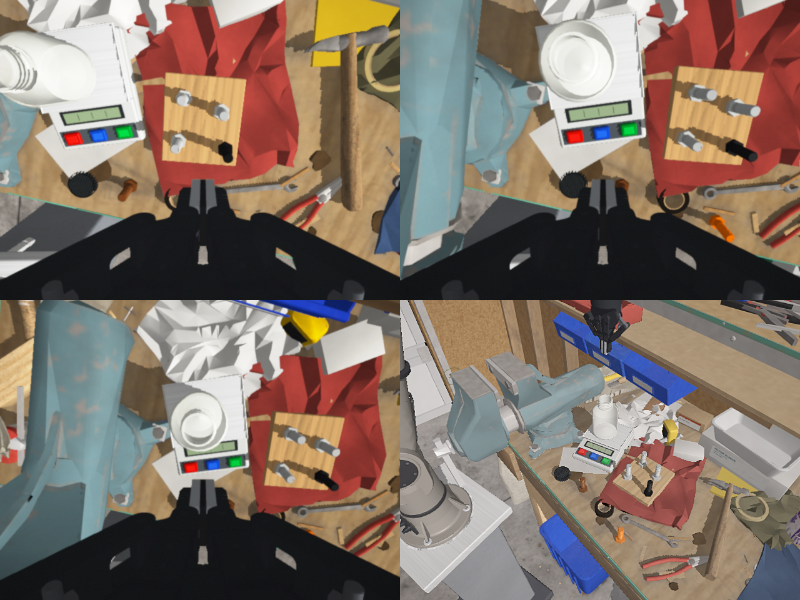

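The third frame confirms the layout: the bottle mouth is near (310,190), the keys are to its front, and a big bench vise stands to the left at y > -0.15. The keys triangulate with 44 mm spacing at z ≈ 0.033, and the scale's yaw is 7.5°. Pressing blue now, then a close look at the mouth and the first bolt.

```bash
cat >> h.py <<'E'
KEYS=dict(blue=np.array([.4293,-.2605,.0331]),green=np.array([.435,-.3042,.0331]))
OP=[180,-11.46,7.5]
def press(k):
    t=R.from_euler('xyz',OP,degrees=True).apply([0,0,1]); c=KEYS[k]-t*robot.tip_reach
    for d in(.15,.03): robot.line_to(c-t*d,OP if d==.15 else None,velocity=.2)
    robot.pause(.3)
    hit=robot.line_to(c+t*.010,velocity=.02,f_stop=6); p=np.array(robot.current_tool_pos())
    robot.pause(.4)
    print(k,hit,'depth past nominal mm',round(1e3*(p-c)@t,1),'F',np.round(robot.current_contact_force(),1))
    robot.line_to(c-t*.03,velocity=.05); robot.line_to(c-t*.17,velocity=.2)
E
python3 - <<'E'
from h import *
robot.line_to((.40,-.265,.34),velocity=.25)
press('blue')
robot.line_to((.40,-.265,.32),[180,0,0],velocity=.2)
for i,p in enumerate([(.52,-.24,.31),(.42,-.397,.21)]):
    if i: robot.line_to((.42,-.397,.31),velocity=.25)
    robot.line_to(p,[180,0,0],velocity=.25); robot.pause(.3)
    im,ps=grab('wrist',f'm{i}.png'); np.save(f'm{i}.npy',np.concatenate(ps)); print(ps)
a=np.hstack([cv2.imread(f'pics/m{i}.png')[60:460,120:520] for i in(0,1)]);cv2.imwrite('pics/m.png',a)
print(robot.current_time_s())
E
```

```text
blue True depth past nominal mm -2.0 F [-1.1  1.   4.8]
(array([ 0.51904525, -0.24075243,  0.31063369]), array([ 1.79969980e+02, -3.33383879e-02, -1.00718558e-01]))
(array([ 0.42073501, -0.39765518,  0.21169101]), array([ 1.79876096e+02, -1.40884973e-01,  3.77510893e-03]))
21.925
```

View pics/m.png

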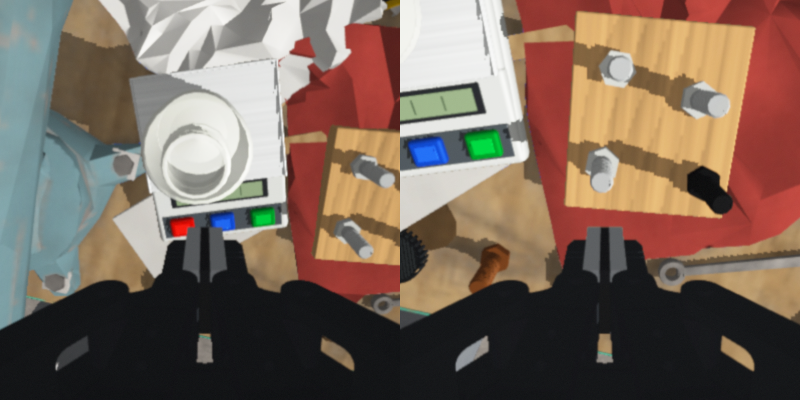

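Blue stopped at 5 N, so the key bottomed out. I'll check the force bias in free air. The left half shows the mouth at crop (197,160). The right half shows the zinc bolts at (617,68), (710,102) and (603,170), with the black one at (710,190). Next I'll fit the bolt models and the rim offline and check them with overlays.

```bash
cat >> h.py <<'E'
from scipy.optimize import least_squares
TH=np.linspace(0,2*np.pi,48,endpoint=False)
def circ(x,y,z,r): return np.c_[x+r*np.cos(TH),y+r*np.sin(TH),np.full(48,z)]
def boltmodel(x,y,z=.032): return np.vstack([circ(x,y,z,.0131),circ(x,y,z+.010,.0131),circ(x,y,z+.058,.008)])
def fitbolt(im,ps,x,y):
    hsv=cv2.cvtColor(im,cv2.COLOR_RGB2HSV); m=cv2.inRange(hsv,(0,0,110),(180,60,255))
    m=cv2.morphologyEx(m,cv2.MORPH_OPEN,np.ones((3,3)))
    hull=np.array([proj('wrist',p,ps) for p in boltmodel(x,y)])
    roi=np.zeros_like(m); cv2.fillConvexPoly(roi,cv2.convexHull(hull.astype(np.int32)),255); roi=cv2.dilate(roi,np.ones((17,17)))
    m&=roi; N,_,st,ce=cv2.connectedComponentsWithStats(m); j=1+np.argmax(st[1:,4]); s=st[j]
    bb=np.array([s[0],s[1],s[0]+s[2],s[1]+s[3]])
    def f(q):
        h=np.array([proj('wrist',p,ps) for p in boltmodel(*q)]); return np.r_[h.min(0),h.max(0)]+[.5,.5,.5,.5]-bb
    r=least_squares(f,[x,y],diff_step=1e-4); return r.x,r.fun,bb
E
python3 - <<'E'
from h import *
print('F',np.round(robot.current_contact_force(),2))
a=np.load('m1.npy');ps=(a[:3],a[3:]);im=cv2.imread('pics/m1.png')[:,:,::-1].copy();o=im.copy()
for x,y in((.4197,-.397),(.4904,-.4118),(.4713,-.4701)):
    q,res,bb=fitbolt(im,ps,x,y);print(q.round(4),res.round(1),bb)
    for p in boltmodel(*q):cv2.circle(o,tuple(proj('wrist',p,ps).astype(int)),0,(255,0,0),-1)
a=np.load('m0.npy');ps0=(a[:3],a[3:]);im0=cv2.imread('pics/m0.png')[:,:,::-1].copy();o0=im0.copy()
c=onz('wrist',(317,221),.194,ps0);print('mouth',c)
big0=cv2.resize(o0[150:310,230:400],None,fx=3,fy=3,interpolation=2)
for r,col in((.018,(255,0,0)),(.0215,(0,0,255))):
    for p in circ(c[0],c[1],.194,r):
        u=proj('wrist',p,ps0); cv2.circle(big0,(int((u[0]-230+.5)*3),int((u[1]-150+.5)*3)),1,col,-1)
b=o[60:280,280:470]; b=cv2.resize(b,None,fx=1.52,fy=1.52)
W=np.zeros((600,800,3),np.uint8);W[:480,:510]=big0;W[:b.shape[0],511:511+b.shape[1]]=b[:,:289];cv2.imwrite('pics/fit.png',W[:,:,::-1])
E
```

```text
F [ 0.93 -0.44 -0.49]
[ 0.4206 -0.3958] [ 0.  -0.8 -0.   0.7] [305 207 339 253]Traceback (most recent call last):
  File "<stdin>", line 5, in <module>
  File "h.py", line 49, in fitbolt
    r=least_squares(f,[x,y],diff_step=1e-4); return r.x,r.fun,bb
    return func(*args, **kwargs)
    result = trf(vector_fun.fun, vector_fun.jac, x0, f0, J0, lb, ub, ftol, xtol,
                 gtol, max_nfev, x_scale, loss_function, tr_solver,
                 tr_options.copy(), verbose, callback=callback_wrapped)
    return trf_no_bounds(
        fun, jac, x0, f0, J0, ftol, xtol, gtol, max_nfev, x_scale,
        loss_function, tr_solver, tr_options, verbose, callback=callback)
    J = jac(x)
    self._update_jac()
    ~~~~~~~~~~~~~~~~^^
    self.J = self.jac_wrapped(xp_copy(self.x), f0=self.f)
             ~~~~~~~~~~~~~~~~^^^^^^^^^^^^^^^^^^^^^^^^^^^^
    J, dct = approx_derivative(
             ~~~~~~~~~~~~~~~~~^
        self.fun,
        ^^^^^^^^^
    ...<2 lines>...
        **self.finite_diff_options,
        ^^^^^^^^^^^^^^^^^^^^^^^^^^^
    )
    ^
    J, _nfev = _dense_difference(fun_wrapped, 
[... 373 characters left out ...]
**self.kwargs))
                      ~~~~~~~~^^^^^^^^^^^^^^^^^^^^^^^^^^^^^^
    return np.atleast_1d(self.fun(x))
                         ~~~~~~~~^^^
    return self.f(x, *self.args, **self.kwargs)
           ~~~~~~^^^^^^^^^^^^^^^^^^^^^^^^^^^^^^
  File "h.py", line 48, in f
    h=np.array([proj('wrist',p,ps) for p in boltmodel(*q)]); return np.r_[h.min(0),h.max(0)]+[.5,.5,.5,.5]-bb
                ~~~~^^^^^^^^^^^^^^
  File "h.py", line 24, in proj
    K,k,T=cam(n,pose); q=np.linalg.inv(T)@np.append(P,1); s=np.array([q[0],-q[1]])/-q[2]
          ~~~^^^^^^^^
  File "h.py", line 10, in cam
    c=vision.calibration(n); K=np.array(c['mtx'])
ValueError: time passes only in moves, steps and waits
```

```bash
sed -i 's/    c=vision.calibration(n); K=/    c=CAL(n); K=/; s/^def cam/import functools\nCAL=functools.lru_cache(lambda n: vision.calibration(n))\ndef cam/' h.py
cat > fit.py <<'E'
from h import *
a=np.load('m1.npy');ps=(a[:3],a[3:]);im=cv2.imread('pics/m1.png')[:,:,::-1].copy();o=cv2.resize(im,None,fx=2,fy=2)
for x,y in((.4197,-.397),(.4904,-.4118),(.4713,-.4701)):
    q,res,bb=fitbolt(im,ps,x,y);print(q.round(4),res.round(1),bb)
    for p in boltmodel(*q):cv2.circle(o,tuple((2*proj('wrist',p,ps)+1).astype(int)),0,(255,0,0),-1)
a=np.load('m0.npy');ps0=(a[:3],a[3:]);im0=cv2.imread('pics/m0.png')[:,:,::-1].copy()
c=onz('wrist',(317,221),.194,ps0);print('mouth',c)
big0=cv2.resize(im0[150:310,240:400],None,fx=3,fy=3,interpolation=2)
for r,col in((.018,(255,0,0)),(.0215,(0,0,255))):
    for p in circ(c[0],c[1],.194,r):
        u=proj('wrist',p,ps0); cv2.circle(big0,(int((u[0]-240+.5)*3),int((u[1]-150+.5)*3)),1,col,-1)
b=o[200:520,580:896]
W=np.zeros((600,800,3),np.uint8);W[:480,:480]=big0;W[:320,482:798]=b;cv2.imwrite('pics/fit.png',W[:,:,::-1])
E
python3 fit.py
```

```text
[ 0.4206 -0.3958] [ 0.  -0.8 -0.   0.7] [305 207 339 253]
[ 0.4918 -0.4071] [ 0.4  0.1 -0.4 -0.1] [319 110 356 148]
[ 0.4698 -0.4684] [-2.   0.6  1.6 -0.5] [402 141 450 179]
mouth [ 0.5335742  -0.23614896  0.194     ]
```

View pics/fit.png

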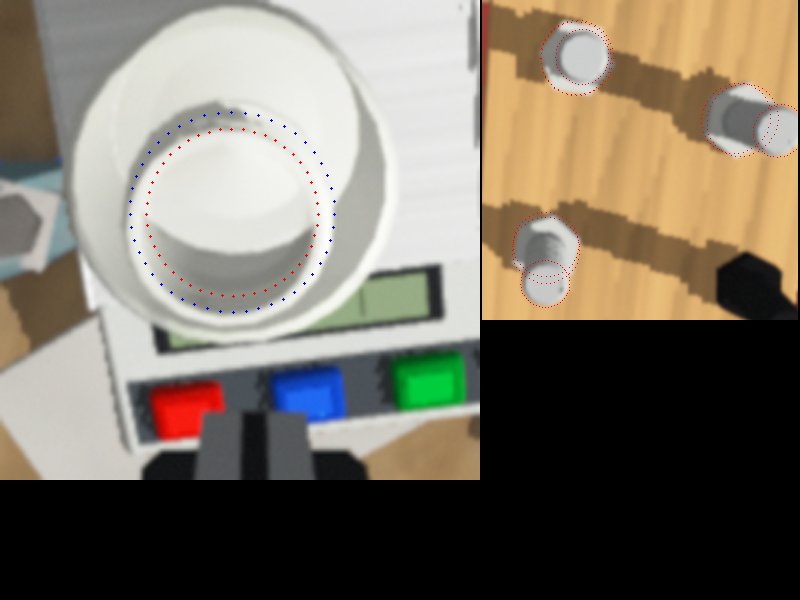

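The bolt fits overlay exactly. The rim fits to about 1 mm, with the bore's lower edge slightly nearer the robot. Grasp the first bolt (front-left), and check it above the mouth before lowering.

```bash
cat >> h.py <<'E'
MOUTH=np.array([.5329,-.2361]); BOLTS=dict(a=(.4206,-.3958),b=(.4918,-.4071),c=(.4698,-.4684))
DOWN=[180,0,0]
def pick(k):
    x,y=BOLTS[k]
    p=np.array(robot.current_tool_pos())
    if p[2]>.25: robot.line_to((x,y,.29),DOWN,velocity=.3)
    robot.line_to((x,y,.15),DOWN,velocity=.25)
    fingers.gripper_to(.45)
    robot.line_to((x,y,.080),velocity=.12); robot.pause(.2)
    off=x-robot.current_tool_pos()[0]
    fingers.gripper_to(0.0,50)
    print(k,'gap',round(robot.current_finger_gap(),3),'F',round(robot.current_gripper_force(),1),'off',round(off,4))
    robot.line_to((x,y,.30),velocity=.25)
    robot.line_to((MOUTH[0]-off,MOUTH[1],.30),DOWN,velocity=.25); robot.pause(.3)
    p=robot.current_tool_pos(); print('at',np.round(p,4),'gap',round(robot.current_finger_gap(),3)); return off
def drop(off):
    p=np.array(robot.current_tool_pos())
    hit=robot.line_to((MOUTH[0]-off,MOUTH[1],.217),velocity=.08,f_stop=5)
    print('hit',hit,np.round(robot.current_tool_pos(),4))
    if hit: return False
    fingers.gripper_to(.5); robot.line_to((MOUTH[0]-off,MOUTH[1],.30),velocity=.2); return True
E
python3 - <<'E'
from h import *
off=pick('a'); im,_=grab('wrist','p1.png'); cv2.imwrite('pics/p1c.png',cv2.resize(im[120:400,180:460],None,fx=2,fy=2)[:,:,::-1])
print(robot.current_time_s(),off)
E
```

```text
a gap 0.166 F 48.7 off -0.0006
at [ 0.5328 -0.2374  0.3001] gap 0.167
26.35 -0.0005916263847635106
```

View pics/p1c.png

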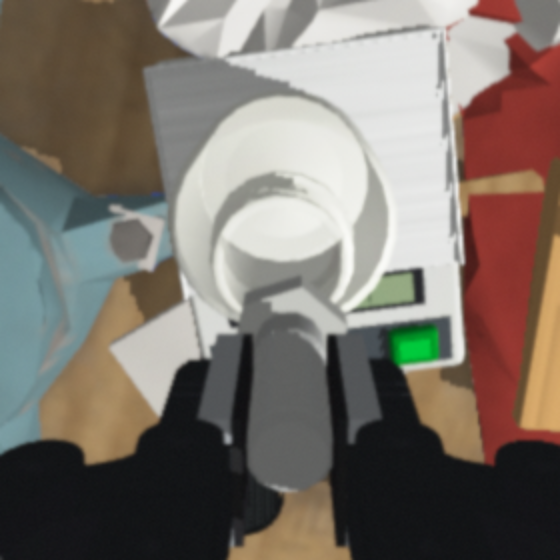

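The bolt is held upright. Its head sits about 2.5 mm right of the rim centre (crop columns 296 vs 283, at different depths), so I'll compute the correction and insert.

```bash
python3 - <<'E'
from h import *
p=np.array(robot.current_tool_pos());o=robot.current_eef_rot();ps=(p,o);print(p.round(4))
cr=lambda P:(proj('wrist',P,ps)-[180,120])*2
hz=p[2]-.048
h=np.array([cr(q) for z in(hz,hz+.01) for q in circ(p[0]-.0006,p[1],z,.0131)]);print('head model cols',h[:,0].min(),h[:,0].max(),'top row',h[:,1].min(),'seen 243 348 278')
m=np.array([cr(q) for q in circ(*MOUTH,.194,.0215)]);print('rim model',m.min(0),m.max(0),'seen cols 213 355')
t=np.array([cr(q) for q in circ(p[0]-.0006,p[1],hz+.058,.008)]);print('tip',t.min(0),t.max(0),'seen cols 248 332 bottom 490')
# correction, then look numerically again
robot.line_to((MOUTH[0]+.0006,MOUTH[1]+.0025,.30),velocity=.05);robot.pause(.3);print(np.round(robot.current_tool_pos(),4))
E
```

```text
[ 0.533  -0.237   0.3001]
head model cols 230.64120497458066 347.6042851282308 top row 275.5075853105311 seen 243 348 278
rim model [215.87564374 187.21043682] [355.69294517 321.26852988] seen cols 213 355
tip [241.06668497 416.50188215] [338.08704909 502.95354587] seen cols 248 332 bottom 490
[ 0.5335 -0.2336  0.3   ]
```

```bash
sed -i 's/^MOUTH=.*;  *BOLTS/MOUTH=np.array([.5329,-.2347]); BOLTS/' h.py; grep -n ^MOUTH h.py; python3 - <<'E'
from h import *
if drop(-.0006):
    im,_=grab('wrist','d1.png'); grab('scene','d1s.png')
    s=cv2.imread('pics/d1s.png')[130:330,280:440]
    cv2.imwrite('pics/d1c.png',np.hstack([cv2.resize(im[100:340,180:460,::-1],(420,360)),cv2.resize(s,(288,360))]))
print(robot.current_time_s())
E
```

```text
52:MOUTH=np.array([.5329,-.2347]); BOLTS=dict(a=(.4206,-.3958),b=(.4918,-.4071),c=(.4698,-.4684))
hit False [ 0.534  -0.2349  0.2177]
29.1417
```

```bash
ls pics/d1c.png
```

```text
pics/d1c.png
```

View pics/d1c.png

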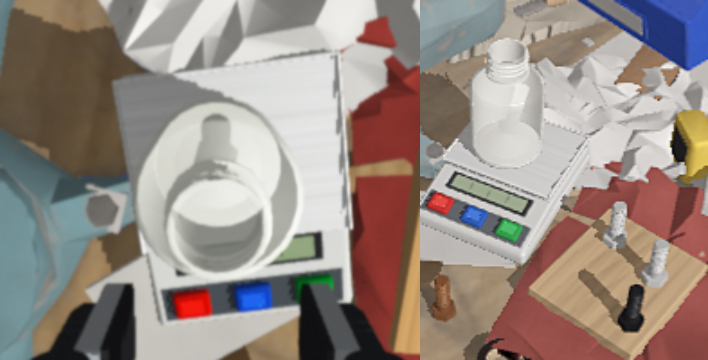

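The first bolt lies inside, at the back of the body (shank visible at (215,130)). The bottle is upright and the other bolts stand untouched. Next is the second bolt, with a rim position check first.

```bash
python3 - <<'E'
from h import *
ps=(np.array(robot.current_tool_pos()),robot.current_eef_rot())
m=np.array([proj('wrist',q,ps) for q in circ(.5329,-.2361,.194,.0215)]);a=(m.min(0)-[180,100])*1.5;b=(m.max(0)-[180,100])*1.5
print('rim model',a.round(),b.round(),'seen cols 165 270 bottom 276')
if abs((a+b)[0]/2-217.5)<6:
    off=pick('b'); im,ps=grab('wrist','p2.png'); hz=ps[0][2]-.048
    h=np.array([proj('wrist',q,ps) for z in(hz,hz+.01) for q in circ(ps[0][0]+off,ps[0][1],z,.0131)])
    print('head model cols',(h[:,0].min()+h[:,0].max())/2,'row',h[:,1].min())
    cv2.imwrite('pics/p2c.png',cv2.resize(im[160:360,220:420],None,fx=3,fy=3)[:,:,::-1])
    print(off)
print(robot.current_time_s())
E
```

```text
rim model [169. 169.] [275. 271.] seen cols 165 270 bottom 276
b gap 0.169 F 48.9 off -0.0007
at [ 0.5331 -0.2362  0.2999] gap 0.168
head model cols 324.54178162131166 row 257.86005166409194
-0.0006651893720155955
34.325
```

View pics/p2c.png

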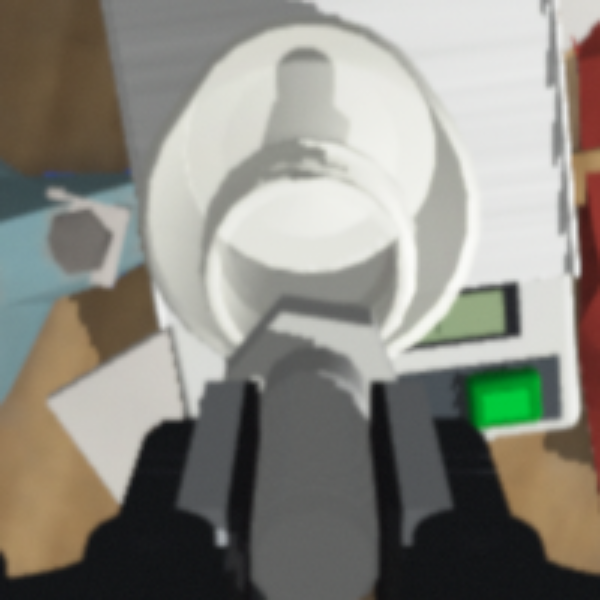

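Head and rim are laterally aligned (312 vs 310 in the crop), and the first bolt lies at the back. Insert the second, then fetch the third straight away.

```bash
sed -i 's/^MOUTH=.*; BOLTS/MOUTH=np.array([.5322,-.2354]); BOLTS/' h.py; python3 - <<'E'
from h import *
if drop(-.0007):
    off=pick('c'); im,ps=grab('wrist','p3.png'); hz=ps[0][2]-.048
    h=np.array([proj('wrist',q,ps) for z in(hz,hz+.01) for q in circ(ps[0][0]+off,ps[0][1],z,.0131)])
    print('head model cols',(h[:,0].min()+h[:,0].max())/2,'row',h[:,1].min(),off)
    grab('scene','p3s.png')
    s=cv2.imread('pics/p3s.png')[130:330,280:440]
    cv2.imwrite('pics/p3c.png',np.hstack([cv2.resize(im[160:360,220:420],(480,480))[:,:,::-1],cv2.resize(s,(320,480))]))
print(robot.current_time_s())
E
```

```text
hit False [ 0.5334 -0.2356  0.2177]
c gap 0.167 F 49.0 off -0.0006
at [ 0.5324 -0.2365  0.2999] gap 0.169
head model cols 324.55917625071413 row 257.73563698011446 -0.0006019452519962498
42.175
```

View pics/p3c.png

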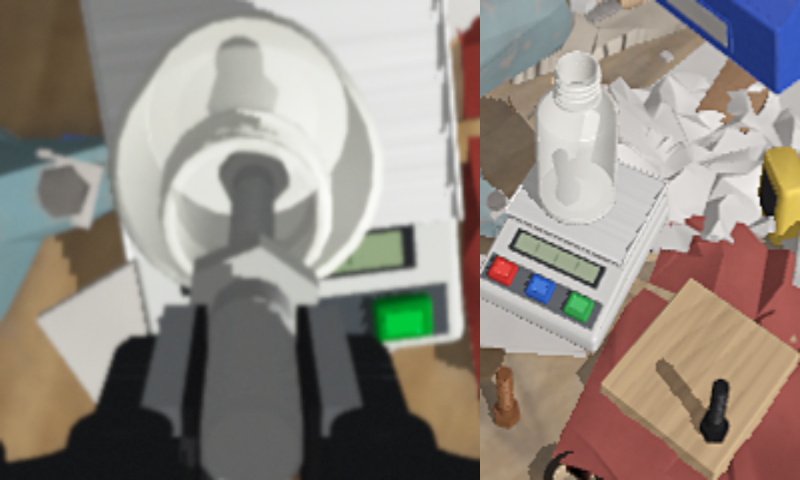

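The second bolt is inside (head at (250,180)), and the black bolt stands alone on the board. Head and rim agree to about 1.3 mm, so I'll shift by 1 mm, drop the third, and check numerically by differencing scene images (I've used all my viewings).

```bash
sed -i 's/^MOUTH=.*; BOLTS/MOUTH=np.array([.5322,-.2345]); BOLTS/' h.py; python3 - <<'E'
from h import *
ok=drop(-.0006)
if ok:
    robot.pause(.5)
    s,_=grab('scene','d3s.png'); w,ps=grab('wrist','d3w.png')
    s0=cv2.imread('pics/p3s.png')[:,:,::-1]
    d=cv2.absdiff(s,s0).max(2)
    for z in(.054,.084,.139,.164,.194): print(z,proj('scene',(.533,-.236,z)).round(),[proj('scene',(.533+.043*np.cos(t),-.236+.043*np.sin(t),z)).round().tolist() for t in(-.8,2.4)])
    for r in range(150,240,4): print(r,''.join('#' if v>25 else '+' if v>12 else '.' for v in d[r,300:360]))
    g=cv2.cvtColor(s,cv2.COLOR_RGB2GRAY)
    for r in range(150,226,4): print(r,' '.join(f'{v:3d}' for v in g[r,306:354:3]))
    for l in('bolt_a','bottle','bolt_black'): print(l,[(np.round(r['rect']).astype(int).tolist(),round(r['p'],2)) for r in recognise(l,'scene')])
print(robot.current_time_s())
E
```

```text
hit False [ 0.5333 -0.2347  0.2178]
0.054 [329. 209.] [[348.0, 207.0], [309.0, 212.0]]
0.084 [329. 199.] [[349.0, 197.0], [309.0, 202.0]]
0.139 [329. 178.] [[350.0, 176.0], [308.0, 181.0]]
0.164 [329. 168.] [[351.0, 166.0], [308.0, 171.0]]
0.194 [329. 156.] [[351.0, 154.0], [307.0, 159.0]]
150 ............................................................
154 ............................................................
158 ............................................................
162 ............................................................
166 ............................................................
170 ............................................................
174 ............................................................
178 ............................................................
182 ............................................................
186 .........+..................................................
190 ......................#++...................................
194 ................+.......+++.................................
198 ................+........
[... 1425 characters left out ...]
 217 230
194  93 178 205 212 178 189 199 203 209 214 202 189 176 163 211 225
198  98 169 206 214 182 191 199 205 209 213 219 178 176 164 221 167
202 137 168 211 204 180 191 200 206 210 214 217 217 220 161 205 199
206 132 161 199 204 179 192 200 204 220 220 219 218 216 213 202 202
210 131 165 199 192 179 191 198 206 219 220 219 220 216 215 202 199
214 208 126 204 202 181 192 200 217 219 221 221 216 216 205 203 202
218 200 199 181 190 209 211 212 213 214 215 216 218 225 200 202 203
222 214 202 199 201 195 178 202 208 215 226 189 201 202 206 206 201
bolt_a [([293, 293, 12, 24], 0.78), ([351, 377, 16, 24], 0.53)]
bottle [([327, 187, 42, 75], 0.88)]
bolt_black [([399, 301, 16, 30], 0.76)]
45.0667
```

Nothing changed in the neck or shoulder; changes appear only low in the body (rows 186–222), so nothing is jammed. One quick numeric look through the mouth from the wrist image.

```bash
python3 - <<'E'
from h import *
print([(np.round(r['rect']).astype(int).tolist(),round(r['p'],2)) for r in recognise('bolt_a','wrist')])
ps=(np.array(robot.current_tool_pos()),robot.current_eef_rot())
for z,r in((.194,.018),(.142,.043)):
    m=np.array([proj('wrist',q,ps) for q in circ(.533,-.236,z,r)]);print(z,m.min(0).round(),m.max(0).round())
print(np.linalg.norm(cv2.imread('pics/d3w.png').astype(float)-cv2.imread('pics/d1.png')))
for f in('d1','d3w'):
    g=cv2.imread(f'pics/{f}.png',0); print(f)
    for r in range(164,300,4): print(r,''.join('@#*+-. '[min(6,max(0,int(v)-60)//28)] for v in g[r,264:376:2]))
E
```

```text
[([378, 378, 21, 48], 0.85), ([329, 244, 32, 42], 0.61), ([528, 420, 8, 13], 0.61), ([322, 251, 19, 29], 0.47), ([388, 292, 27, 19], 0.19)]
0.194 [298. 219.] [356. 275.]
0.142 [268. 169.] [384. 282.]
9533.823682028109
d1
164 *********************************---....................
168 ***************************++--++++***+-................
172 *********************+-................-+*+.............
176 ******************-.........-+++-.........-++-..........
180 ***************+-.........+*++++++-..........-+-........
184 **************-..........-++-------.     ......--.......
188 ************+............-++-------.          ...--.    
192 ***********-.............-++-------.             .--....
196 **********-.............-+++-------.              .-....
200 *********...............++++--------..             --...
204 #******+...............-++++++------..             .+-..
208 #*****+...............-+*****+--......             .++- 
212 @****+..............-+********++*+..    .          .+++-
216 @#***-............+******+++*++----.-..            .++++
220 @#**-...........-****
[... 2572 characters left out ...]
#############*****+.  --+--- 
256 @@@@*.+------+. ..-+++*****#############*****+.  -+++.  
260 @@@@#..+-----+-. .--++*****############******-  -++-.  +
264 @@@@@- .-------. .---++****#########********-  -+-.  .++
268 @@@@@*.+..----++. .--++++******************-  -+.  .++++
272 @@#*+--*-...----+-...+++*****************-..--   .++***#
276 *----..-+......------..-+************++.....  .+++--....
280 -----..-+.......-@#+-...  ..------..        ............
284 -----..-+-.......--.........         ....----+**###@@@@@
288 +++---..-+...............----+*###@@@@@@@@@@@@@@@@@@@@@@
292 @@@------*-.+**##@@@@@@@@@@@@@@@@@@@@@@@@@@@@@@@@@@@@@@@
296 @@@------++.*@@@@@@@@@@@@@@@@@@@@@@@@@@@######@@@@@@@@@@
```

```bash
python3 - <<'E'
import cv2
for f in('p3','d3w'):
    g=cv2.imread(f'pics/{f}.png',0); print(f)
    for r in range(218,270,2): print(r,''.join('0123456789ABCDEF'[int(v)//16] for v in g[r,294:362]))
a,b=cv2.imread('pics/p3s.png'),cv2.imread('pics/d3s.png')
for n,i in(('p3s',a),('d3s',b)):
    g=cv2.cvtColor(i,cv2.COLOR_BGR2GRAY); print(n)
    for r in range(150,224,3): print(r,''.join('0123456789ABCDEF'[int(v)//16] for v in g[r,304:356]))
E
```

```text
p3
218 B9888888888999999ABBCCDDDDDDDDDDDDDDDDDDDDDEEEEEEEEEEEEEEEEEEEEEEEEE
220 98888888889ABCCDDDEEEEEEEEEEEEEEEEEEEEEDDDCCDEEEEEEEEEEEEEEEEEEEEEFE
222 888888889ACDDEEEEEEEEEEDCCCCCCCCCDDDDEEEEEEEEEDEEEEEEEEEEEEEEEEEFFEE
224 888889ACDEEEEEEEEEEEDA877666677777889ABCDDEEEEEEEEEEEEFFFEEEEEEFFFED
226 889ABCDEEEEEEEEEEEDB8666666666666666666779ADEEEEEEEEEEFFFFEEEEEFFEDB
228 89BDEEEEEEEEEEEEDC97666666666666666666666668BEEEEEEEEEEEFFFEEEFFEDBA
230 ACEEEEEEEEEEEEEED9666666665555555555566666668BEEEEEEEEEEEFFFEEEEDBAA
232 DEEEEEEEEEEEEEEED86666666555555555555556666668CEEEEEEEEEEFFFFEEDBAAA
234 EEEEEEEEEEEEEEEEDA7666655555555666655555666667ADEEEEEEEEEEFFFFEEBBAA
236 EEEEEEEEEEEEEEEEEC9766655556666666665555666667ADEEEEEEEEEEEFFFFECBAA
238 EEEEEEEEEEEEEEEEEDC97665555666666666665566667ACDEEEEEEEEEDEFFFFEBBBA
240 DDDDEEEEEEEEEEEEEEDC97665556666666665556667ACDEEEEEEEEDCBACEFFFECBBB
242 CBBBCDDEEEEEEEEEEEEEC965566666666666565679CDEEEEEEEEDB988ACEFFFFCBBB
244 CCBAAABCDDEEEEEEEEEEDC865666666666666667ADEEEEEEDCB9988789CEFFFFCBBB
246 CCBBAAAAAAABCDDEEEEEEC965666666666666567BDEEDDCB9988887779CEFFFFDBBA
24
[... 4860 characters left out ...]
CBBBAAAACBCCCCCC
189 66668BCCCCDDDDDDDDCCDDDDDDDDDDEEECCBBBBAAAAAC99BBBBC
192 65568BCCCCDDDDCCCDCCCCCCCDDDDDDDDCBBBBAAAA9ADEEEEEED
195 65568BCCCCDDAABBBBCCCCCCCDDDDDDDCCCBBBAAAAABDEEEEEED
198 55678ACCCDDDBABBBBCCCCCCCDDDDDDDDDCBBBBAAAACDCAACDCE
201 68788ACCCDCCCABBBCCCCCCCCDDDDDDDDDDDDDDAAAACCCCCCCCC
204 78888ACCCCCCCBBBBCCCCCCCDDDDDDDDDDDDDDDDDBACCCCCCCCC
207 88888ACCCCCCCBBBBCCCCCDDDDDDDDDDDDDDDDDDDDBCCCCCCCCC
210 78888ACCCCCCABBBBBCCCCCCDDDDDDDDDDDDDDDDDDDDCCCCCCCC
213 CDC7789CCCCBABBBBCCCCCCDDDDDDDDDDDDDDDDDDDDCCCCCCCCC
216 CCCCCC799CCCCCBBBBCCCCDDDDDDDDDDDDDDDDDDDDCCCCCCCCCC
219 CCCCCCCCC78AACDDDDDDDDDDDDDDDDDDDDDDDEDCCCCCCCCCCCCC
222 DDDCCCCCCCCCCCC59BDCCCCDDDDDDEEDBBCCCCCCCCDCCCCCCCCC
```

The blob through the mouth shows two bolts side by side, with the first at the back, and the scene silhouette stays below about 70 mm. All three are inside, so press green, retreat and hand in.

```bash
python3 - <<'E'
from h import *
robot.line_to((.40,-.29,.34),DOWN,velocity=.2); fingers.gripper_to(0.0)
f0=np.array(robot.current_contact_force()); press('green'); print('bias',f0.round(1))
robot.pause(.5); print(np.round(robot.current_tool_pos(),3),robot.current_time_s())
grab('scene','e.png'); print([(np.round(r['rect']).astype(int).tolist(),round(r['p'],2)) for l in('bottle','bolt_black') for r in recognise(l,'scene')])
E
```

```text
green True depth past nominal mm -2.0 F [-0.8 -0.1  5.3]
bias [-0.7 -0.4 -0.5]
[ 0.398 -0.309  0.216] 52.225
[([328, 196, 40, 53], 0.89), ([399, 300, 15, 27], 0.81)]
```

Green bottomed out just as blue did (5.8 N net). The bottle is in place and the black bolt is standing.

```bash
python3 -c "
from h import *
print(workorder.close_job())"
```

```text
the job is handed in; nothing more can be done
None
```

I tared the empty bottle with the blue key, dropped all three zinc bolts in one at a time, pressed the green key, and handed the job in at about 52 s. The bottle is upright on the pan and the black bolt is still standing, but the hand-in returned no verdict, and I judged the third bolt and both key presses from image data and force readings rather than by eye.

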